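# Wind a sprung belt tensioner and lock it with its transport pin

## Robot

A 6-joint arm with a two-finger parallel gripper is mounted at the origin on the work surface. World frame = base frame: x ahead of the robot, y to its left, z up, the work surface at z = 0. Lengths are in m, angles in degrees, forces in N, time in s.
With the tool pointing down it reaches from about 0.3 to 0.75 m from the base axis. Payload 8.5 kg.
Tool frame: the origin (TCP) lies between the finger pads; the fingertips stand 17 mm ahead of it and the grasp point (between the pads) lies 2 mm behind it (env.tip_reach is the distance from the TCP to the fingertips, in m); z points along the fingers, y is the line along which they close (so a half turn about z gives the same grasp; the last joint's range is limited). The gripper opens to 85 mm and grips with 20 to 120 N. Pads are 22 mm wide; open, the fingers measure 114 mm over their backs; the gripper's body (76 mm by 85 mm) begins 54 mm behind the grasp point. The pads swing forward as they close: fully open they stand 13 mm farther back than shut.
Start: joints at [62.378, 21.807, 74.336, -0, 83.858, -12.336], TCP at [0.145, 0.531, 0.248] pointing down, gripper open.
Joint ranges: [-178.18, 178.18], [-50.72, 133.34], [12.68, 142.11], [-81.47, 261.47], [9.98, 163.14], [-165.26, 165.26]. Speed limits (degrees/s): [136.94, 136.94, 180, 180, 180, 180].

## Interface

Orientations are given as a 3x3 rotation matrix whose columns are the frame's x, y, z axes.
In Python, from rig import env, viewer gives the robot as it stands.
- The arm moves only by the tool move_arm, never from a script. Its argument "motion" is a list of rows, each a list of 2 entries, a list of its own where there are three numbers: the shift along the tool's x, y, z normalised to -1 to 1, where 1 is 50 mm, then the turn, a rotation vector about the tool's x, y, z normalised to -1 to 1, where 1 is 8 degrees. A call has 1 to 20 rows; each row shifts and turns the commanded pose from where the row before left it, along the tool's axes as they then stand; what a row does not reach is not made up. A row lasts 1/10 s, in which the tool goes at most 50 mm and 8.59 degrees, less where a joint would pass 70% of its speed; a pose out of reach is approached as far as the arm can. A call with a number of a shift or a turn outside -1 to 1 is refused whole. A call with a gripper value outside its range is refused whole. "claw" is the closure, from 0 (fully open) to 1 (shut), set as the call begins (left out, the last holds). The fingers move at their own pace and stop on an object; "force" is the grip in N (left out, the last holds). Time passes only in rows, so rows that do not move let the fingers close. It gives the time, the measured TCP pose, the force, the opening and the grip force at its end, in the units of the state.
- env.observe(): the state, without advancing time (a new reading comes with each control period).
- viewer.get_image(name): name is "side" or "top" or "wrist"; returns a dict with "frame" (384x512x3 uint8, red, green, blue), "depth" (384x512 float32, m along the optical axis (not along the pixel's ray), 0 where there is no reading), "fx", "fy", "cx", "cy" (pixels), "k1" (the pictures are not rectified: a ray, as slopes to the right and down, at radius r is drawn at 1 + k1 r^2 times it, then the intrinsics apply), "eye" and "attitude" of the camera in the world; the wrist camera has in their place "T_tool_cam" (4x4, takes a point from camera to tool coordinates, whose origin is the TCP and whose axes are the flange's). Camera axes: x right, y up, looking along -z (the intrinsics and any distortion apply to the point x, -y, -z); pixel columns grow to the right and rows downward; lengths in m; the calibration is good to about 2 mm. A picture is of the moment at which its call begins: read the wrist's pose just before it.
- env.close_job(): hands the job in; it is judged then, once.
The state is a dict: "time_s": time; "q": joint angles; "qvel": joint speeds; "joint_efforts": joint torques, N m; "position": TCP position; "tool_rot": TCP orientation; "ft_force": force on the tool from outside, world axes, zero at the start; "wrist_torque": the same for the moment, N m; "grip_width": finger opening in m; "gripper_force": force on a finger pad.
Only numpy, scipy, OpenCV 4.12 (cv2) and the standard library are available. Lean on these libraries where they do the work, as an engineer would, in place of code of your own. Each camera call takes 0.05 s, during which the arm holds its last target. There are 200 camera calls.

## Task

Take the square-headed locking pin from the stand, put it into the hole in the tensioner's sprung wheel, and with it wind the wheel counter-clockwise against its spring; hold the wheel at the hidden lock hole, found by feel, and push the pin fully home so that it keeps the wheel wound when you let go. Leave the other two pins in the stand, and do not knock over or push about the other loose things on the bench.

Things in the scene. Friction and masses are not known exactly. Their poses are not given: they have to be found in the camera images.
- pin_head (a point): Centre of the locking pin's square head, half-way up it. Upright steel pin, 90 g, 68 mm tall: plain head 18 x 18 mm, 44 mm tall, over a round shank 8 mm in diameter, 24 mm long, foot chamfered 2 mm. x and y are normal to the head's sides, z up. It starts in any of the stand's three holes, the head's underside 2 mm above the stand's top. Head underside 22 mm below this point.
- pin_tip (a point): Centre of the foot of the locking pin's shank, 46 mm below pin_head along the pin; z runs up the pin.
- wheel_axis (a point): Point on the vertical axis of the tensioner wheel, level with its flat steel top (43.5 mm above the bench). The wheel is a steel disc 130 mm in diameter, 10 mm thick, with a black pulley 60 mm in diameter at its centre that stands 12 mm (its centre bolt 20 mm) above the steel top.
- wheel_hole (a point): Centre of the mouth of the wheel's only hole, in its steel top, 46 mm from the axis: an upright through hole 11 mm in diameter, rim chamfered 1.5 mm; z up, x outward from the axis. 1.5 mm under the wheel lies a fixed flat lock plate: a pin put in the hole stands on it, tip 11.5 mm below the wheel's top, and slides on it as the wheel turns.
- base: Fixed round aluminium housing of the tensioner, 146 mm in diameter, with two bolted ears; origin under its centre, on the wheel's axis. In it, covered by the wheel, is the lock plate with one hole, the lock hole: 11.5 mm in diameter, chamfered 1.5 mm, 46 mm from the axis. Over it the pin can be pushed down until its head lies on the wheel (tip 24 mm below the wheel's top).
- wheel (a joint): Angle of the wheel in rad: 0 at rest on its stop, growing counter-clockwise seen from above, to a stop at 1.6. A spring turns it back whenever it is let go: the push needed at the hole grows from 2.3 N at 0 to 6.5 N at 1.3. The lock hole is reached somewhere between 0.75 and 1.20, different on every unit, and cannot be seen.
- stand: Fixed grey plastic pin stand, 50 x 170 x 30 mm; origin at the centre of its underside. Three upright holes of 11 mm diameter, 22 mm deep, lie along its y axis at -60, 0 and +60 mm; one pin stands in each.
- pin_ball: Another pin, in the stand: black ball head of 26 mm diameter. To be left there. Origin at the foot of its shank; top 57 mm above it.
- pin_tee: Another pin, in the stand: cross-bar head, 44 mm long and 10 mm thick. To be left there. Origin at the foot of its shank; top 50 mm above it.
- finned: Loose machined aluminium part with five fins, 60 x 70 x 42 mm, origin at the centre of its underside. Bystander.
- jar: Loose clear jar, 52 mm diameter, 55 mm tall, origin at the centre of its underside. Bystander.
- driver: Loose screwdriver lying on the bench. Bystander.
Not all that is in view belongs to the job. Of the things that look like the part that bears pin_head, the smallest one is meant.

How it is judged (in metres and radians):
On the way, in this order (a step that is already met when the one before it is completed fails the run):
1. the locking pin stands in the wheel's hole (horizontal distance between pin_tip and wheel_hole below 0.006 m and z of pin_tip in the frame of wheel_hole below -0.004 m), for 0.1 s.
2. the wheel is wound to more than 0.4 rad with the locking pin in its hole (all of step 1 and value of joint wheel above 0.4 rad), for 0.1 s.
At the end, for the whole second after the job is handed in: The wheel stays wound (more than 0.6 rad, at rest), kept by the locking pin, which stands upright (within 0.25 rad) through the wheel's hole (tip within 6 mm of its axis) and down in the lock hole: its tip more than 19 mm below the wheel's top, that is, its head within 5 mm of the wheel (horizontal distance between pin_tip and wheel_hole below 0.006 m and z of pin_tip in the frame of wheel_hole below -0.019 m and value of joint wheel above 0.6 rad and velocity of joint wheel between -0.05 and 0.05 rad/s and angle between pin_tip's own z axis and vertical below 0.25 rad); the robot touches nothing.
It fails at once if another pin is taken from the stand (moved more than 20 mm) (distance of any of pin_ball, pin_tee from where it was at the start of the episode above 0.02 m).
It fails at once if a loose bystander is pushed more than 40 mm or knocked over (distance of any of finned, jar, driver from where it was at the start of the episode above 0.04 m or angle between any of finned, jar's own z axis and vertical above 0.6 rad).
It also fails if it takes over 48 s, if anything falls off the work surface, if the arm or the gripper's body presses on something with over 40 N, if the wrist force passes 120 N, or if a joint passes its speed limit or range.

## Working session

There is one attempt and no reset: what is moved stays moved. The work goes in short steps, Python scripts to look and compute and a tool call to move; the robot and the scene stay as the last step left them, time stands still between calls to the robot, and variables do not carry over. Pictures are saved under pics/ and viewed, at most 10 in all, crops included, and the job is handed in when it is done.

Besides the shell and the picture viewer there is one more tool, called after "Call:" as name([rows], argument=value, ...), one row to a line, values as JSON. move_arm: Moves the arm, as the interface text tells. Scaled input: -1 to 1 covers 50 mm each way for a shift and 8 degrees each way for a turn. Its arguments: {"type":"object","properties":{"motion":{"type":"array","items":{"type":"array"}},"claw":{"type":"number"},"force":{"type":"number"}},"required":["motion"]}

```bash
ls; mkdir -p pics; cat > h.py <<'E'
import numpy as np, cv2, pickle
from rig import env, viewer
def grab(name,fn):
    s=env.observe(); d=viewer.get_image(name)
    d={k:(np.array(v) if not np.isscalar(v) else v) for k,v in d.items()}
    if name=="wrist":
        T=d["T_tool_cam"]; R=np.array(s["tool_rot"]); 
        d["R"]=R@T[:3,:3]; d["eye"]=np.array(s["position"])+R@T[:3,3]
    else: d["R"]=np.array(d["attitude"])
    pickle.dump(d,open(f"pics/{fn}.pkl","wb")); cv2.imwrite(f"pics/{fn}.png",d["frame"][...,::-1]); return d
def load(fn): return pickle.load(open(f"pics/{fn}.pkl","rb"))
def ray(d,u,v):
    x=(u-d["cx"])/d["fx"]; y=(v-d["cy"])/d["fy"]; a,b=x,y
    for _ in range(20):
        k=1+d["k1"]*(a*a+b*b); a,b=x/k,y/k
    return d["R"]@np.array([a,-b,-1.])
def at_z(d,u,v,z):
    r=ray(d,u,v); return d["eye"]+r*(z-d["eye"][2])/r[2]
def at_depth(d,u,v,w=1):
    u0,v0=int(round(u)),int(round(v)); p=d["depth"][v0-w:v0+w+1,u0-w:u0+w+1]; p=p[p>0]
    return d["eye"]+ray(d,u,v)*np.median(p)
def proj(d,P):
    c=d["R"].T@(np.array(P)-d["eye"]); a,b=c[0]/-c[2],-c[1]/-c[2]; k=1+d["k1"]*(a*a+b*b)
    return d["cx"]+d["fx"]*a*k, d["cy"]+d["fy"]*b*k
def tri(d1,p1,d2,p2):
    r1,r2=ray(d1,*p1),ray(d2,*p2); A=np.stack([r1,-r2],1)
    s=np.linalg.lstsq(A,d2["eye"]-d1["eye"],rcond=None)[0]
    a,b=d1["eye"]+s[0]*r1,d2["eye"]+s[1]*r2; return (a+b)/2,np.linalg.norm(a-b)
E
python3 - <<'E'
from h import *
np.set_printoptions(precision=4,suppress=True)
a=grab("top","top0");b=grab("side","side0");c=grab("wrist","w0")
for d in(a,b,c): print(d["eye"],d["R"].tolist(),d["fx"],d["k1"])
s=env.observe();print(s["position"],np.array(s["tool_rot"]),s["ft_force"],s["grip_width"],s["time_s"])
cv2.imwrite("pics/both0.png",cv2.resize(np.hstack([a["frame"],b["frame"]])[...,::-1],(800,300),interpolation=cv2.INTER_AREA))
E
```

```text
pics
[0.2811 0.006  1.4302] [[0.05089895186595918, 0.9764786112781443, -0.20952044868044184], [-0.9986951457644654, 0.05063960413727671, -0.006605779235898973], [0.004159630445161576, 0.2095832822749152, 0.9777819517998035]] 471.73501328930087 -0.07092652243753435
[ 0.0015 -0.6888  0.618 ] [[0.7933555477436459, 0.3216525667989313, -0.5168429172737481], [-0.6085976233380603, 0.399557471660871, -0.6855382992271378], [-0.013996704313655177, 0.8584249839745061, 0.5127481244789929]] 368.33456380066434 0.012539086475107321
[0.0773 0.5491 0.3733] [[0.26329576044531616, -0.9278046165813045, -0.2642989519122975], [0.9647147121455952, 0.2529574165739258, 0.07306209393443881], [-0.0009309679705382896, -0.27421002689664997, 0.9616693789697032]] 274.4159927982708 -0.025761264148771265
[0.1449 0.5304 0.2479] [[-0.9646  0.2636 -0.0005]
 [ 0.2636  0.9646 -0.001 ]
 [ 0.0002 -0.0011 -1.    ]] [-0.592   0.0309  0.7979] 0.08503815060311759 0.15
```

View pics/top0.png

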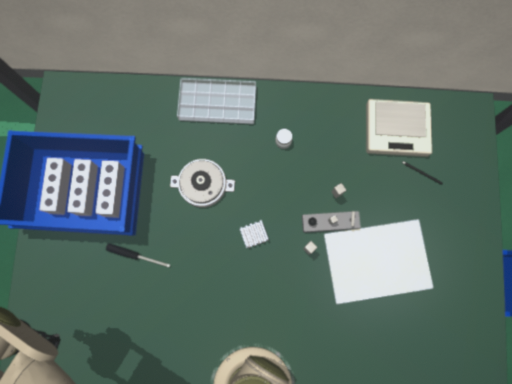

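View pics/side0.png

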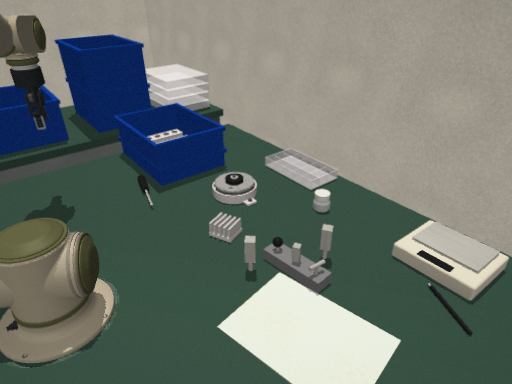

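Square-headed candidates, top view: (340,189) and (311,247) stand free on the bench and look taller in the side view at (327,238) and (250,252). The one in the stand's middle hole, top (334,220) and side (296,253), is the smallest and is in the stand, so it fits. The wheel is at top (201,182). I'll confirm in an enlarged crop.

```bash
python3 - <<'E'
from h import *
a=load("top0");b=load("side0")
A=cv2.resize(a["frame"][175:265,290:370],(400,450),interpolation=cv2.INTER_CUBIC)   # x5
B=cv2.resize(b["frame"][215:305,235:315+0],(400,450),interpolation=cv2.INTER_CUBIC)   # x5
A2=cv2.resize(a["frame"][152:214,165:240],None,fx=2.4,fy=2.4,interpolation=cv2.INTER_CUBIC)
I=np.hstack([A,B]); J=np.zeros((149,800,3),np.uint8); J[:,:A2.shape[1]]=A2[:149]
cv2.imwrite("pics/crop1.png",np.vstack([I,J])[...,::-1])
E
```

```text
(no output)
```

View pics/crop1.png

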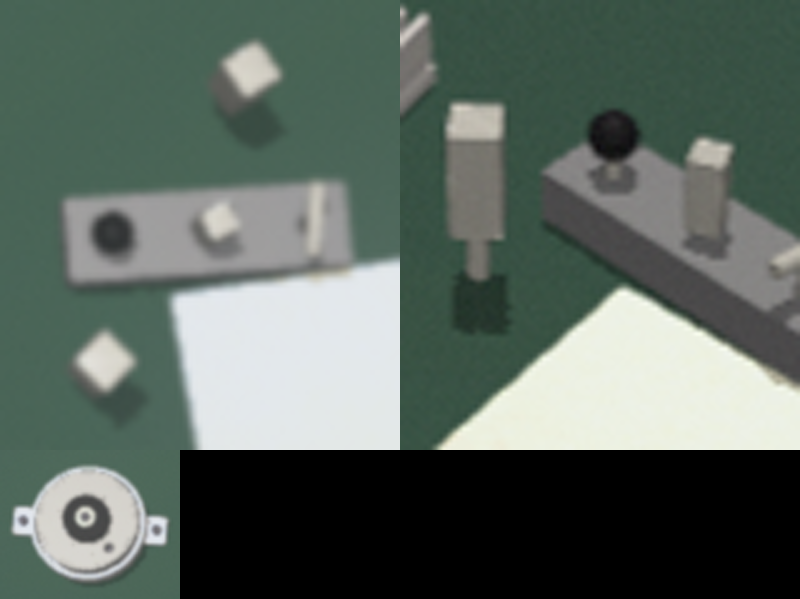

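Crop: the stand's middle pin is clearly the smallest square-headed one, its head top at top (334.2,219) and side (296.8,245.4). The wheel hole is at top (210,192.4) and the pulley centre at (200.8,179.5).

```bash
python3 - <<'E'
from h import *
np.set_printoptions(precision=4,suppress=True)
a=load("top0");b=load("side0")
print("head top tri",tri(a,(334.2,219),b,(296.8,245.4)), at_depth(a,334.2,219))
print("hole",at_z(a,210,192.4,.0435),at_depth(a,203,196),"axis",at_z(a,200.8,179.5,.0635), at_depth(a,200.8,179.5))
for n,u,v in[("ball",312.6,221.5),("tee",353,219),("sq1",340,189),("sq2",311,247),("jar",285,138),("finned",254,235)]: print(n,at_depth(a,u,v))
# head edges angle from crop5 top: corners of head top
g=lambda x,y:at_z(a,290+x/5,175+y/5,.098)[:2]
# stand ends
print("stand",at_z(a,290+63/5,175+200/5,.03),at_z(a,290+343/5,175+182/5,.03),at_z(a,290+70/5,175+285/5,.03))
s=env.observe();print(s["q"],s["time_s"])
E
```

```text
head top tri (array([ 0.4871, -0.2128,  0.076 ]), np.float64(0.0017746369488503715)) [ 0.4862 -0.2121  0.0769]
hole [0.5527 0.1564 0.0435] [0.5405 0.1765 0.0439] axis [0.5864 0.1844 0.0635] [0.587  0.1848 0.0606]
ball [ 0.4777 -0.1511  0.0639]
tee [ 0.4921 -0.2711  0.0561]
sq1 [ 0.572  -0.2245  0.0951]
sq2 [ 0.4005 -0.1452  0.0937]
jar [ 0.7313 -0.0611  0.0547]
finned [0.4323 0.018  0.039 ]
stand [ 0.5007 -0.1244  0.03  ] [ 0.5201 -0.2931  0.03  ] [ 0.4497 -0.1302  0.03  ]
[ 62.3789  21.8337  74.3723   0.      83.8591 -12.3384] 0.15
```

Call:
move_arm([
  [[-0.36,-0.17,0.0],[0,0,0]],
  [[-0.72,-0.336,0.03],[0,0,0]],
  [[-0.72,-0.336,0.03],[0,0,0]],
  [[-0.72,-0.336,0.03],[0,0,0]],
  [[-0.72,-0.336,0.03],[0,0,0]],
  [[-0.72,-0.336,0.03],[0,0,0]],
  [[-0.72,-0.336,0.03],[0,0,0]],
  [[-0.72,-0.336,0.03],[0,0,0]],
  [[-0.72,-0.336,0.03],[0,0,0]],
  [[-0.72,-0.336,0.03],[0,0,0]],
  [[-0.72,-0.336,0.03],[0,0,0]],
  [[-0.72,-0.336,0.03],[0,0,0]],
  [[-0.72,-0.336,0.03],[0,0,0]],
  [[-0.72,-0.336,0.03],[0,0,0]],
  [[-0.36,-0.17,0.03],[0,0,0]],
  [[0,0,0],[0,0,0]],
  [[0,0,0],[0,0,0]],
], claw=0.4)

```text
time_s: 1.85
position: [0.5685, 0.1711, 0.227]
tool_rot: [[-0.965, 0.264, -0.001], [0.264, 0.965, 0.0], [0.001, -0.0, -1.0]]
ft_force: [-1.0, 0.7, -0.2]
grip_width: 0.0515
gripper_force: 0.0
```

```bash
python3 - <<'E'
from h import *
np.set_printoptions(precision=4,suppress=True)
c=grab("wrist","w1");s=env.observe();print(s["position"],s["q"],s["qvel"],s["time_s"],s["ft_force"],s["grip_width"])
cv2.imwrite("pics/w1b.png",cv2.resize(c["frame"],(768,576),interpolation=cv2.INTER_CUBIC)[...,::-1])
E
```

```text
[0.5682 0.1715 0.2273] [  5.3671  27.0687  69.1746   0.0194  83.794  -69.4009] [ 0.6052 -0.4925 -0.0205 -0.0788 -0.0662 -0.0622] 1.9 [ 0.3158 -0.5645  0.3688] 0.05104041965305254
```

View pics/w1b.png

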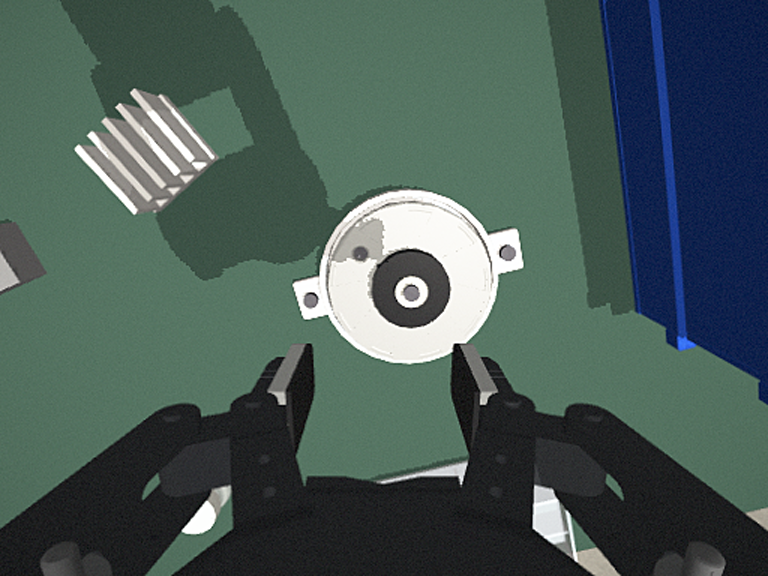

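The wrist view shows the hole at (360.5,253) in the enlarged picture and the bolt centre at (412,292.5).

```bash
python3 - <<'E'
from h import *
np.set_printoptions(precision=4,suppress=True)
a=load("top0");c=load("w1")
f=lambda u,v:((u+.5)/1.5-.5,(v+.5)/1.5-.5)
h=f(360.5,253);b=f(412,292.5)
H=at_z(c,*h,.0435);B=at_z(c,*b,.0635)
print("hole",H,tri(c,h,a,(210,192.4)),"axis",B,tri(c,b,a,(200.8,179.5)),at_depth(c,*b))
print(np.linalg.norm((H-B)[:2]),np.degrees(np.arctan2(*(H-B)[1::-1])))
print("depth wheel top",at_depth(c,*f(450,340)), at_depth(c,*f(345,300)))
E
```

```text
hole [0.5539 0.1581 0.0435] (array([0.5548, 0.1573, 0.0351]), np.float64(0.0010043804870143705)) axis [0.5886 0.1884 0.0635] (array([0.5914, 0.1874, 0.0486]), np.float64(0.0037986472634172442)) [0.5887 0.1884 0.0631]
0.046057642163852774 -138.89193392182935
depth wheel top [0.6416 0.2082 0.0437] [0.5869 0.1358 0.0429]
```

Call:
move_arm([
  [[0.3,-0.4,0.0],[0,0,0]],
  [[0.3,-0.7,0.0],[0,0,0]],
  [[0.0,-0.88,0.05],[0,0,0]],
  [[0.0,-0.88,0.05],[0,0,0]],
  [[-0.1,-0.88,0.05],[0,0,0]],
  [[-0.1,-0.88,0.05],[0,0,0]],
  [[-0.1,-0.88,0.05],[0,0,0]],
  [[-0.1,-0.88,0.05],[0,0,0]],
  [[-0.1,-0.88,0.05],[0,0,0]],
  [[-0.3,-0.5,0.0],[0,0,0]],
  [[0,-0.03,0],[0,0,0]],
  [[0,0,0],[0,0,0]],
])

```text
time_s: 3.1
position: [0.4759, -0.2067, 0.2099]
tool_rot: [[-0.965, 0.263, -0.0], [0.263, 0.965, 0.0], [0.0, 0.0, -1.0]]
ft_force: [-0.3, 0.6, 0.2]
grip_width: 0.0511
gripper_force: 0.0
```

```bash
python3 - <<'E'
from h import *
np.set_printoptions(precision=4,suppress=True)
c=grab("wrist","w2");s=env.observe();print(s["position"],s["q"],s["time_s"],s["ft_force"],s["grip_width"])
u,v=map(int,proj(c,(.487,-.2128,.076)));print(u,v)
cv2.imwrite("pics/w2b.png",cv2.resize(c["frame"][v-60:v+60,u-80:u+80],(800,600),interpolation=cv2.INTER_CUBIC)[...,::-1])
E
```

```text
[ 0.4759 -0.2062  0.21  ] [ -36.5281   20.5441   83.0487    0.0172   76.4273 -111.3222] 3.15 [ 0.7548  0.1122 -0.5178] 0.05138028978754767
251 200
```

View pics/w2b.png

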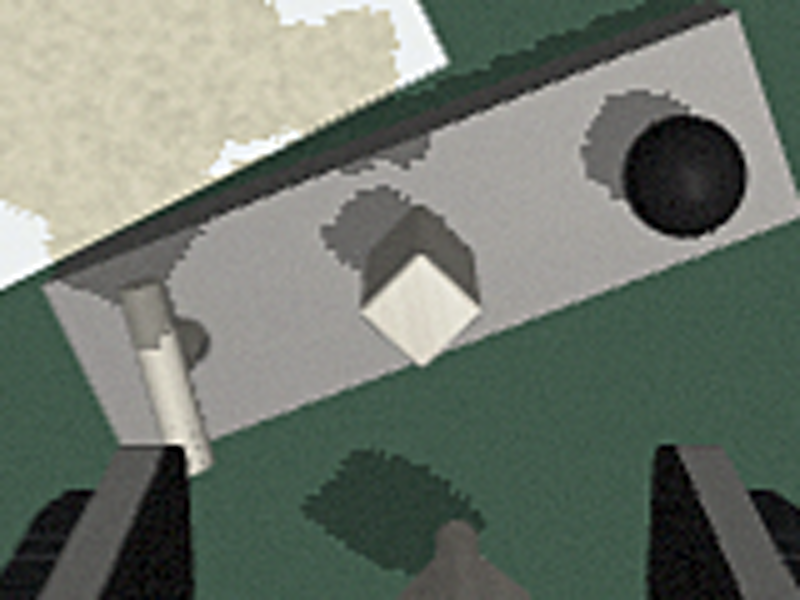

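The pin's head top shows as a diamond, corners (420,254), (481,312), (422,367) and (360,312).

```bash
python3 - <<'E'
from h import *
np.set_printoptions(precision=4,suppress=True)
c=load("w2");b=load("side0");a=load("top0")
f=lambda u,v:((u+.5)/5-.5+171,(v+.5)/5-.5+140)
P=[at_z(c,*f(*p),.076) for p in[(420,254),(481,312),(422,367),(360,312)]]
C=np.mean(P,0);print("centre",C,tri(c,f(421,311),b,(296.8,245.4)),at_depth(c,*f(421,311)))
for i in range(4):
    e=P[(i+1)%4]-P[i];print(np.linalg.norm(e),np.degrees(np.arctan2(e[1],e[0])))
s=env.observe();R=np.array(s["tool_rot"]);print("tool y ang",np.degrees(np.arctan2(R[1,1],R[0,1])),"shift tool",R.T@(C-np.array(s["position"])))
E
```

```text
centre [ 0.4891 -0.21    0.076 ] (array([ 0.4903, -0.2104,  0.073 ]), np.float64(0.0007934416797706523)) [ 0.489  -0.2099  0.0759]
0.01702159758928784 30.137913009518797
0.016490587998523532 -60.51137224748739
0.01692805423119488 -148.55043806590268
0.01687725645614777 119.83613932797645
tool y ang 74.78996603097553 shift tool [-0.0137 -0.0002  0.134 ]
```

Call:
move_arm([
  [[0,0,0.1],[0,0,0.93]],
  [[0,0,0.2],[0,0,0.93]],
  [[0,0,0.2],[0,0,0.93]],
  [[0,0,0.2],[0,0,0.93]],
  [[0,0,0.2],[0,0,0.93]],
  [[0,0,0.1],[0,0,0.95]],
  [[-0.1,0.1,0],[0,0,0]],
  [[-0.1,0.09,0],[0,0,0]],
  [[0,0,0.3],[0,0,0]],
  [[0,0,0.5],[0,0,0]],
  [[0,0,0.5],[0,0,0]],
  [[0,0,0.4],[0,0,0]],
  [[0,0,0.24],[0,0,0]],
  [[0,0,0],[0,0,0]],
  [[0,0,0],[0,0,0]],
])

```text
time_s: 4.65
position: [0.4899, -0.2118, 0.0636]
tool_rot: [[-0.5, 0.866, 0.001], [0.866, 0.5, -0.001], [-0.001, 0.0, -1.0]]
ft_force: [-1.0, 1.0, 0.6]
grip_width: 0.0512
gripper_force: 0.0
```

Call:
move_arm([
  [[0,0,0],[0,0,0]],
  [[0,0,0],[0,0,0]],
  [[0,0,0],[0,0,0]],
  [[0,0,0],[0,0,0]],
  [[0,0,0],[0,0,0]],
  [[0,0,0],[0,0,0]],
], claw=1, force=80)

```text
time_s: 5.25
position: [0.4897, -0.2119, 0.0636]
tool_rot: [[-0.499, 0.867, 0.001], [0.867, 0.499, -0.001], [-0.001, 0.001, -1.0]]
ft_force: [-0.1, 1.0, 6.9]
grip_width: 0.0169
gripper_force: 77.9
```

Call:
move_arm([
  [[0,0,-0.2],[0,0,0]],
  [[0,0,-0.5],[0,0,0]],
  [[0,0,-0.5],[0,0,0]],
  [[0,0,-0.5],[0,0,0]],
  [[0,0,-0.1],[0,0,0]],
  [[0.3,0.25,0],[0,0,0]],
  [[0.57,0.48,0],[0,0,0]],
  [[0.57,0.48,0],[0,0,0]],
  [[0.57,0.48,0],[0,0,0]],
  [[0.57,0.48,0],[0,0,0]],
  [[0.57,0.48,0],[0,0,0]],
  [[0.57,0.48,0],[0,0,0]],
  [[0.57,0.48,0],[0,0,0]],
  [[0.57,0.48,0],[0,0,0]],
  [[0.57,0.48,0],[0,0,0]],
  [[0.29,0.23,0],[0,0,0]],
  [[0,0,0.3],[0,0,0]],
  [[0,0,0.4],[0,0,0]],
  [[0,0,0.18],[0,0,0]],
  [[0,0,0],[0,0,0]],
])

```text
time_s: 7.25
position: [0.5539, 0.1557, 0.1073]
tool_rot: [[-0.499, 0.867, -0.003], [0.867, 0.499, -0.0], [0.002, -0.003, -1.0]]
ft_force: [-0.3, 0.6, -0.7]
grip_width: 0.0167
gripper_force: 78.7
```

```bash
python3 - <<'E'
from h import *
np.set_printoptions(precision=4,suppress=True)
c=grab("wrist","w3");s=env.observe();print(s["position"],s["q"],s["time_s"],s["ft_force"],s["grip_width"])
u,v=map(int,proj(c,(.555,.158,.05)));print(u,v)
u0,v0=u-80,min(v-60,264);print(u0,v0)
cv2.imwrite("pics/w3b.png",cv2.resize(c["frame"][v0:v0+120,u0:u0+160],(800,600),interpolation=cv2.INTER_CUBIC)[...,::-1])
E
```

```text
[0.5545 0.1557 0.1084] [  3.914   32.07    81.8322   0.0012  66.1727 -25.9862] 7.3 [-0.128  -0.665  -1.1353] 0.016481342997789417
258 214
178 154
```

View pics/w3b.png

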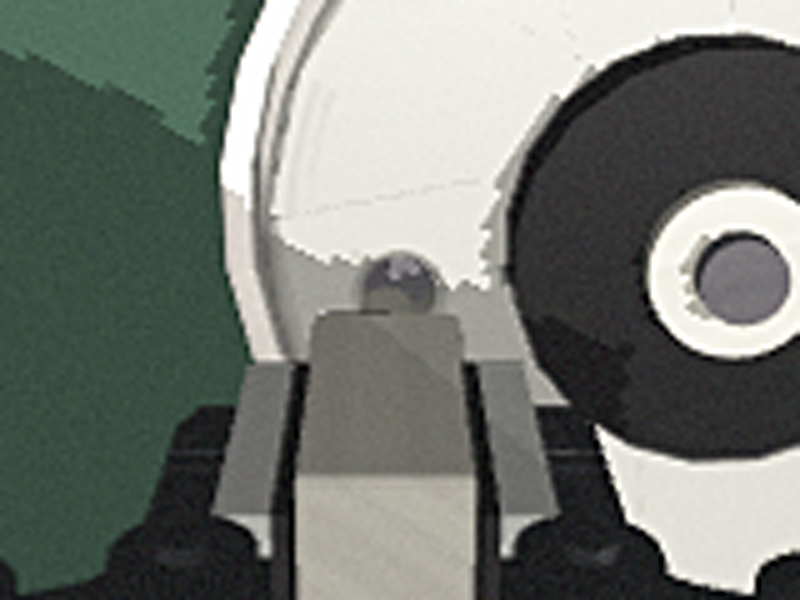

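The held pin's head front face spans u 313–463 at its lower edge (v 312) and 297–475 at its top edge (v 474). Behind it the hole shows about u 360–440, its top at v 250, so centre near (400,289). The bolt centre is (743,278).

```bash
python3 - <<'E'
from h import *
np.set_printoptions(precision=4,suppress=True)
c=load("w3");s=env.observe();R=np.array(s["tool_rot"]);p=np.array(s["position"])
f=lambda u,v:((u+.5)/5-.5+178,(v+.5)/5-.5+154)
H=at_z(c,*f(400,289),.0435);B=at_z(c,*f(743,278),.0635)
print("hole",H,"axis",B,np.linalg.norm((H-B)[:2]),np.degrees(np.arctan2(*(H-B)[1::-1])))
zu=p[2]-.0636+.032; zt=zu+.044
print("zs",zu,zt,at_depth(c,*f(388,340)),at_depth(c,*f(386,500)))
U=at_z(c,*f(388,312),zu);T=at_z(c,*f(386,474),zt)
for n,X in(("hole",H),("under front mid",U),("top front mid",T)): print(n,R.T@(X-p))
print("widths",np.linalg.norm(at_z(c,*f(313,312),zu)-at_z(c,*f(463,312),zu)),np.linalg.norm(at_z(c,*f(297,474),zt)-at_z(c,*f(475,474),zt)))
E
```

```text
hole [0.5545 0.1581 0.0435] axis [0.5889 0.188  0.0635] 0.04553404548041219 -139.00547281332882
zs 0.07683622732151314 0.12083622732151314 [0.5484 0.1653 0.0865] [0.5496 0.1629 0.1191]
hole [0.002  0.0013 0.0649]
under front mid [ 0.0111 -0.0005  0.0316]
top front mid [ 0.0122 -0.0007 -0.0124]
widths 0.018186978759252608 0.016066036866131294
```

Call:
move_arm([
  [[0,0.036,0],[0,0,0]],
  [[0,0,0.1],[0,0,0]],
  [[0,0,0.06],[0,0,0]],
  [[0,0,0.06],[0,0,0]],
  [[0,0,0.06],[0,0,0]],
  [[0,0,0.06],[0,0,0]],
  [[0,0,0.04],[0,0,0]],
  [[0,0,0],[0,0,0]],
])

```text
time_s: 8.1
position: [0.5561, 0.1568, 0.0895]
tool_rot: [[-0.499, 0.867, -0.0], [0.867, 0.499, -0.0], [0.0, -0.0, -1.0]]
ft_force: [0.5, 0.4, -0.9]
grip_width: 0.0169
gripper_force: 78.7
```

The tip is about 9.6 mm below the wheel top with no force, so it is in the hole. Next I feel for the plate.

Call:
move_arm([
  [[0,0,0.03],[0,0,0]],
  [[0,0,0.02],[0,0,0]],
  [[0,0,0],[0,0,0]],
])

```text
time_s: 8.4
position: [0.5564, 0.1568, 0.0878]
tool_rot: [[-0.499, 0.867, 0.001], [0.867, 0.499, -0.0], [-0.0, 0.001, -1.0]]
ft_force: [-1.0, -0.2, 3.1]
grip_width: 0.017
gripper_force: 79.6
```

```bash
python3 - <<'E'
import numpy as np
np.set_printoptions(precision=3,suppress=True,linewidth=150)
f=lambda d:46*np.array([np.cos(np.radians(-138.9+d-120)),np.cos(np.radians(-138.9+d-30))])
P=[np.array([-8.7,-44.3])]+[f(d) for d in (3,7,12,17,22,27,32,37,40,42,43.5,45,46.5,48,49.5,51,52.5,54,55.5,57,58.5,60,61.5,63,64.5,66,67.5,69,70.5,72,73.5)]
d=(3,7,12,17,22,27,32,37,40,42,43.5,45,46.5,48,49.5,51,52.5,54,55.5,57,58.5,60,61.5,63,64.5,66,67.5,69,70.5,72,73.5)
for a,b,c in zip(d,np.diff(P,axis=0)/50,P[1:]): print(a,round(np.radians(a),2),b,c)
E
```

```text
3 0.05 [-0.05  -0.006] [-11.206 -44.614]
7 0.12 [-0.062  0.018] [-14.291 -43.724]
12 0.21 [-0.075  0.028] [-18.048 -42.312]
17 0.3 [-0.072  0.035] [-21.667 -40.578]
22 0.38 [-0.069  0.041] [-25.121 -38.535]
27 0.47 [-0.065  0.047] [-28.384 -36.199]
32 0.56 [-0.061  0.052] [-31.431 -33.587]
37 0.65 [-0.056  0.057] [-34.238 -30.72 ]
40 0.7 [-0.031  0.037] [-35.799 -28.886]
42 0.73 [-0.02   0.025] [-36.785 -27.619]
43.5 0.76 [-0.014  0.019] [-37.496 -26.647]
45 0.79 [-0.014  0.02 ] [-38.181 -25.656]
46.5 0.81 [-0.013  0.02 ] [-38.839 -24.648]
48 0.84 [-0.013  0.021] [-39.471 -23.623]
49.5 0.86 [-0.012  0.021] [-40.076 -22.582]
51 0.89 [-0.012  0.021] [-40.653 -21.525]
52.5 0.92 [-0.011  0.021] [-41.203 -20.453]
54 0.94 [-0.01   0.022] [-41.724 -19.368]
55.5 0.97 [-0.01   0.022] [-42.217 -18.269]
57 0.99 [-0.009  0.022] [-42.68  -17.157]
58.5 1.02 [-0.009  0.022] [-43.115 -16.034]
60 1.05 [-0.008  0.023] [-43.52 -14.9 ]
61.5 1.07 [-0.008  0.023] [-43.895 -13.756]
63 1.1 [-0.007  0.023] [-44.24  -12.602]
64.5 1.13 [-0.006  0.023] [-44.555 -11.44 ]
66 1.15 [-0.006  0.023] [-44.839 -10.27 ]
67.5 1.18 [-0.005  0.024] [-45.092  -9.092]
69 1.2 [-0.004  0.024] [-45.315  -7.909]
70.5 1.23 [-0.004  0.024] [-45.507  -6.72 ]
72 1.26 [-0.003  0.024] [-45.667  -5.526]
73.5 1.28 [-0.003  0.024] [-45.796  -4.329]
```

Call:
move_arm([
  [[0,0,-0.02],[0,0,0]],
  [[-0.05,-0.006,0],[0,0,0]],
  [[-0.062,0.018,0],[0,0,0]],
  [[-0.075,0.028,0],[0,0,0]],
  [[-0.072,0.035,0],[0,0,0]],
  [[-0.069,0.041,0],[0,0,0]],
  [[-0.065,0.047,0],[0,0,0]],
  [[-0.061,0.052,0],[0,0,0]],
  [[-0.056,0.057,0],[0,0,0]],
  [[-0.031,0.037,0],[0,0,0]],
  [[0,0,0],[0,0,0]],
])

```text
time_s: 9.5
position: [0.5831, 0.1409, 0.088]
tool_rot: [[-0.499, 0.867, -0.001], [0.867, 0.499, -0.0], [0.0, -0.001, -1.0]]
ft_force: [-4.6, 3.1, -1.3]
grip_width: 0.0167
gripper_force: 78.7
```

```bash
python3 - <<'E'
from h import *
np.set_printoptions(precision=4,suppress=True)
c=grab("top","t4");s=env.observe();print(s["position"],s["ft_force"],s["time_s"])
w=grab("wrist","w4")
I=np.hstack([cv2.resize(c["frame"][150:214,165:240],(400,340),interpolation=cv2.INTER_CUBIC),cv2.resize(w["frame"][100:304,150:390],(400,340))])
cv2.imwrite("pics/c4.png",I[...,::-1])
E
```

```text
[0.583  0.1409 0.0881] [-4.0946  2.0749 -2.4691] 9.55
```

View pics/c4.png

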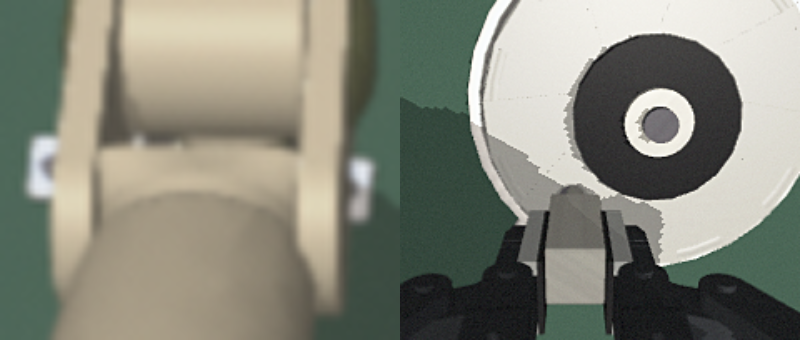

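Call:
move_arm([
  [[0,0,0.03],[0,0,0]],
  [[0,0,0.02],[0,0,0]],
  [[-0.02,0.025,0],[0,0,0]],
  [[0,0,0],[0,0,0]],
])

```text
time_s: 10.0
position: [0.5842, 0.1408, 0.0875]
tool_rot: [[-0.499, 0.867, -0.0], [0.867, 0.499, -0.0], [-0.0, -0.0, -1.0]]
ft_force: [-9.5, 0.3, 13.2]
grip_width: 0.0163
gripper_force: 80.8
```

Call:
move_arm([
  [[-0.014,0.019,0],[0,0,0]],
  [[-0.014,0.02,0],[0,0,0]],
  [[-0.013,0.02,0],[0,0,0]],
  [[0,0,0],[0,0,0]],
])

```text
time_s: 10.4
position: [0.588, 0.1405, 0.0872]
tool_rot: [[-0.499, 0.867, 0.0], [0.867, 0.499, -0.0], [-0.0, 0.0, -1.0]]
ft_force: [-7.5, 1.5, 9.1]
grip_width: 0.0169
gripper_force: 80.2
```

Call:
move_arm([
  [[-0.013,0.021,0],[0,0,0]],
  [[-0.012,0.021,0],[0,0,0]],
  [[0,0,0],[0,0,0]],
])

```text
time_s: 10.7
position: [0.5907, 0.1402, 0.0862]
tool_rot: [[-0.499, 0.867, 0.0], [0.867, 0.499, -0.001], [-0.001, -0.0, -1.0]]
ft_force: [-3.6, 1.0, 0.8]
grip_width: 0.0163
gripper_force: 79.1
```

z has dropped and the downward force has vanished, so I'm probably at the lock hole. Probing deeper.

Call:
move_arm([
  [[-0.004,0.01,0.02],[0,0,0]],
  [[0,0,0.03],[0,0,0]],
  [[0,0,0],[0,0,0]],
])

```text
time_s: 11.0
position: [0.5911, 0.1402, 0.0833]
tool_rot: [[-0.499, 0.867, -0.0], [0.867, 0.499, -0.001], [-0.0, -0.001, -1.0]]
ft_force: [-5.0, 0.5, -0.1]
grip_width: 0.0166
gripper_force: 79.0
```

It's in the lock hole (4.4 mm below the plate level, no resistance). Pushing home.

Call:
move_arm([
  [[0,0,0.05],[0,0,0]],
  [[0,0,0.05],[0,0,0]],
  [[0,0,0.05],[0,0,0]],
  [[0,0,0.02],[0,0,0]],
  [[0,0,0],[0,0,0]],
])

```text
time_s: 11.5
position: [0.5915, 0.1404, 0.0753]
tool_rot: [[-0.499, 0.867, 0.001], [0.867, 0.499, -0.0], [-0.001, 0.001, -1.0]]
ft_force: [-5.0, -0.2, 4.6]
grip_width: 0.0165
gripper_force: 79.8
```

Call:
move_arm([
  [[0,0,0],[0,0,0]],
  [[0,0,0],[0,0,0]],
  [[0,0,0],[0,0,0]],
  [[0,0,0],[0,0,0]],
  [[0,0,0],[0,0,0]],
], claw=0.55)

```text
time_s: 12.0
position: [0.5915, 0.1405, 0.0748]
tool_rot: [[-0.499, 0.867, 0.001], [0.867, 0.499, -0.0], [-0.0, 0.0, -1.0]]
ft_force: [-0.9, 0.8, -0.2]
grip_width: 0.0386
gripper_force: 0.0
```

Call:
move_arm([
  [[0,0,-0.2],[0,0,0]],
  [[0,0,-0.4],[0,0,0]],
  [[0,0,-0.6],[0,0,0]],
  [[0,0,-0.6],[0,0,0]],
  [[0,0,-0.4],[0,0,0]],
  [[0,0,0],[0,0,0]],
])

```text
time_s: 12.6
position: [0.5924, 0.1406, 0.1886]
tool_rot: [[-0.499, 0.867, 0.007], [0.867, 0.499, 0.0], [-0.003, 0.006, -1.0]]
ft_force: [0.7, 0.3, 0.5]
grip_width: 0.0384
gripper_force: 0.0
```

```bash
python3 - <<'E'
from h import *
s=env.observe();print(s["position"],s["ft_force"],s["time_s"],s["grip_width"])
w=grab("wrist","w5"); cv2.imwrite("pics/w5b.png",cv2.resize(w["frame"],(768,576))[...,::-1])
E
```

```text
[0.59236785 0.14064411 0.18858001] [0.69640215 0.28315724 0.45227024] 12.6 0.038406545662670176
```

View pics/w5b.png

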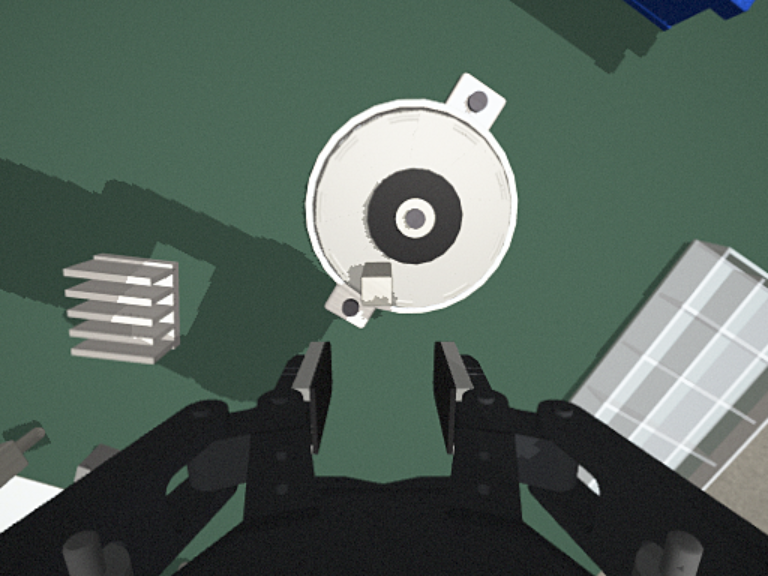

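The pin's head top is at (377,290), standing on the wheel at the wound position, with nothing else disturbed. I'll check its height, then hand in.

```bash
python3 - <<'E'
from h import *
w=load("w5");P=at_depth(w,251,193);print(P)
r=P[:2]-[.5888,.188];print(np.linalg.norm(r),np.degrees(np.arctan2(r[1],r[0])))
if abs(P[2]-.0875)<.004: print(env.close_job())
E
```

```text
[0.58768335 0.14320432 0.08702845]
0.044809599427518304 -91.42794897783038
the job is handed in; nothing more can be done
None
```

The job is handed in: the square-headed pin is pushed home in the lock hole, with its head top measured at 87 mm (87.5 mm expected) and the wheel holding at about 0.83 rad after release. The hand-in call returned no verdict.

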